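# Take the hand refractometer out of the vise and put it away in its drawer

## Task

The hand refractometer has been adjusted and is still held in the small quick-action vise. Slide the vise's jaw all the way back, lift the refractometer out and lay it down gently, flat and lengthwise, in the long front compartment of the cabinet's open upper drawer. Then push the drawer fully shut; do not drop the refractometer and leave the other things where they are.

Things in the scene. Friction and masses are not known exactly. Their poses are not given: they have to be found in the camera images.
- refractometer: Hand refractometer, dark tube, 170 mm long, 37 high. Origin: middle of its underside, z up, x along the tube, whose axis is 19 mm above the origin. Eyepiece (36 mm diameter) at x -85 to -44 mm, rubber barrel (31 mm) -38 to +9, slimmer part to +28, prism box (24 mm wide) to +85. The vise holds x 0 to +28 mm; grip the barrel at x = -26 mm, across the tube, and lift straight up once the jaw is back.
- vise: Small grey vise fixed to the bench, 180 x 84 mm, up to 80 mm high. Origin on the bench under the tube's axis (58 mm up), in the middle of the jaws' 28 mm width; x points from the sliding to the fixed jaw, y along the tube. The sliding jaw's nose reaches 9 mm over the tube and blocks lifting. A 12 mm wide rail supports the barrel at the gripping place; nothing stands beside it.
- jaw (a joint): Sliding jaw of the vise: 0 clamped, grows to 0.036 m fully back; held by friction of about 4 N, stays where it is left.
- jaw_grip (a point): Middle of the upright black round grip on the sliding jaw, 16 mm diameter, 66 mm above the bench (grip is 58 to 76 mm, on a 13 mm stem down to 37 mm); moves with the jaw. Axes as the vise's.
- drawer (a joint): Upper drawer of the small cabinet (260 mm wide, 156 mm high, white fronts): 0 shut, 0.14 m fully open; slides out along the cabinet's -x, friction 2 N. It starts 0.12 to 0.14 open.
- compartment (a point): Centre of the floor of the drawer's long front compartment, 99 mm above the bench; moves with the drawer. x to the cabinet's back, y along the compartment. Clear inside 98 mm (x) by 230 mm (y). Above this floor: side walls 46 mm, rear divider 40, drawer front 49 (inner face x = -49 mm, outer -61), cabinet top 57, clear height when shut 49 mm. Small spares lie behind the divider.
- pull (a point): Middle of the drawer's steel bar pull, 90 mm wide, 8 mm thick, 16 mm in front of the drawer's front; 119 mm above the bench; moves with the drawer.
- cabinet: The cabinet, fixed; origin under its middle on the bench, x towards its back, y to the left. Its carcass's front edge is at x = -79 mm.
- screwdriver: Bystander: screwdriver 140 mm long, lying on the bench.
- vial_a: Bystander: sample vial 27 mm diameter, 58 mm high, white cap; origin under its middle.
- vial_b: Bystander: sample vial 27 mm diameter, 58 mm high, blue cap; origin under its middle.
- bulb: Bystander: rubber pipette bulb, 54 mm diameter, 80 mm high; origin under its middle.
- dish: Bystander: clear round dish, 62 mm diameter, 13 mm high, standing on the cabinet's top; origin under its middle.
- tape: Bystander: roll of tape, 96 mm diameter, 25 mm high, lying on the cabinet's top; origin under its middle.

How it is judged:
By the outcome, as a careful person would: the job done as asked, in the order asked, and still so for the second after the job is handed in, with the robot touching nothing.
It also fails if it takes over 61 s, if anything falls off the work surface, if the arm or the gripper's body presses on something with over 40 N, if the wrist force passes 120 N, or if a joint passes its speed limit or range.

## Robot

A 6-joint arm with a two-finger parallel gripper is mounted at the origin on a cart in front of the work surface, level with it; the furniture and walls round the work are solid. World frame = base frame: x ahead of the robot, y to its left, z up, the work surface at z = 0. Lengths are in m, angles in degrees, forces in N, time in s.
With the tool pointing down it reaches from about 0.25 to 0.725 m from the base axis. Payload 9.7 kg.
Tool frame: the origin (TCP) lies on the centre line of the jaws, within the pads' length; the fingertips stand 19 mm ahead of it and the grasp point (between the pads) is the TCP; z points along the fingers, y is the direction in which the jaws open and shut (so a half turn about z gives the same grasp; the last joint's range is limited). The gripper opens to 85 mm and grips with 20 to 120 N. Pads are 22 mm wide; open, the fingers measure 114 mm over their backs; the gripper's body (76 mm by 85 mm) begins 54 mm behind the grasp point. The pads swing forward as they close: fully open they stand 13 mm farther back than shut.
Start: joints at [-65.203, 4.979, 10.078, 95.1, 0, 90], TCP at [0.231, -0.499, 0.25] pointing down, gripper open.
Joint ranges: [-179.16, 179.16], [-48.56, 103.87], [-65.8, 70.77], [-126.05, 130.52], [-82.76, 87.17], [-180, 180]. Speed limits (degrees/s): [127.2, 127.2, 147.25, 180, 180, 180].

## Interface

Orientations are given as [roll, pitch, yaw] about the fixed x, y, z axes, in that order (R = Rz(yaw) Ry(pitch) Rx(roll)).
In Python, from workcell import bot gives the robot as it stands.
- The arm moves only by the tool servo_tool, never from a script. Its argument "motion" is a list that holds one entry, the list of rows, each a list of 6 numbers: the shift along the tool's x, y, z in mm, then the turn, a rotation vector about the tool's x, y, z in rad. A call has 1 to 5 rows; each row shifts and turns the commanded pose from where the row before left it, along the tool's axes as they then stand; what a row does not reach is not made up. A row lasts 1/10 s, in which the tool goes at most 50 mm and 8.59 degrees, less where a joint would pass 70% of its speed; a pose out of reach is approached as far as the arm can. A call is refused whole if a number of a shift passes 50 or a number of a turn 0.15, either way. A call with a gripper value outside its range is refused whole. "gripper" is the finger opening in mm, from 0 to 85.4, set as the call begins (left out, the last holds). The fingers move at their own pace and stop on an object; "newtons" is the grip in N (left out, the last holds). Time passes only in rows, so rows that do not move let the fingers close. It gives the time, the measured TCP pose, the force and the opening at its end, in the units of the state.
- bot.get_obs(): the state, without advancing time (a new reading comes with each control period).
- bot.camera(name): name is "side" or "top"; returns a dict with "color" (384x512x3 uint8, red, green, blue), "fx", "fy", "cx", "cy" (pixels), "k1" (the pictures are not rectified: a ray, as slopes to the right and down, at radius r is drawn at 1 + k1 r^2 times it, then the intrinsics apply), "R" (3x3) and "t" (3): a world point X has camera coordinates R X + t. Camera axes: x right, y down, z forward; pixel columns grow to the right and rows downward; lengths in m; the calibration is good to about 2 mm. A picture is of the moment at which its call begins. There is no depth.
- bot.job_done(): hands the job in, once; it reports no verdict.
Trained networks look in a picture, given as the dict that the camera call returned (one of the last four; its "shot" number tells which), for a name from the list of things; names that differ only in an ending like _2 or _b are one class to them, and where a whole thing is asked for, a point or a joint stands for the part that bears it (a point fixed in the world has none). Each returns a list of dicts, best first, with "confidence" (0 to 1); they miss things now and then, are a little off and sometimes report something else, mostly with a low value. They report only what shows in the picture. A call takes as long as a camera call.
- bot.look_for(picture, label): "rect" ([left, top, width, height] in pixels, round what is visible of it).
The state is a dict: "time": time; "q": joint angles; "qd": joint speeds; "joint_efforts": joint torques, N m; "ee_pos": TCP position; "tcp_rot": TCP orientation; "wrist_force": force on the tool from outside, world axes, zero at the start; "torque": the same for the moment, N m; "opening": finger opening in m.
Only numpy, scipy, OpenCV 4.12 (cv2) and the standard library are available. Lean on these libraries where they do the work, as an engineer would, in place of code of your own. Each camera call takes 0.05 s, during which the arm holds its last target.

## Working session

There is one attempt and no reset: what is moved stays moved. The work goes in short steps, Python scripts to look and compute and a tool call to move; the robot and the scene stay as the last step left them, time stands still between calls to the robot, and variables do not carry over. Pictures are saved under pics/ and viewed, and the job is handed in when it is done.

Besides the shell and the picture viewer there is one more tool, called after ">>>" in YAML: its name, and indented under it one key for each argument. servo_tool: Moves the arm, as the interface text tells. Its arguments: {"type":"object","properties":{"motion":{"type":"array","items":{"type":"array","items":{"type":"array","items":{"type":"number"}}}},"gripper":{"type":"number"},"newtons":{"type":"number"}},"required":["motion"]}

```bash
mkdir -p pics; ls; python3 - <<'E'
from workcell import bot
import cv2
print(bot.get_obs())
for n in("top","side"):
    p=bot.camera(n); cv2.imwrite(f"pics/{n}0.png",p["color"][:,:,::-1])
    print(n,{k:v for k,v in p.items() if k!="color"})
    for l in["refractometer","vise","jaw_grip","compartment","pull","cabinet","screwdriver","vial_a","bulb","dish","tape"]:
        print(l,[(r["rect"],round(r["confidence"],2)) for r in bot.look_for(p,l)][:3])
E
```

```text
pics
{'time': 0.0, 'q': array([-6.52043711e+01,  5.01212099e+00,  1.00341086e+01,  9.51005445e+01,
        2.18527231e-04,  8.99995634e+01]), 'qd': array([-0.0636505 ,  0.05843736,  0.03910068, -0.06239229, -0.0283981 ,
       -0.04500011]), 'joint_efforts': array([ 4.73176682e-03, -5.20389855e+01,  4.64805400e+01,  1.60561327e-02,
        2.54300585e-04, -3.65656331e-05]), 'ee_pos': array([ 0.23057274, -0.4991027 ,  0.24957017]), 'tcp_rot': array([-1.79921443e+02, -2.19125690e-04,  2.47960653e+01]), 'wrist_force': array([-0.66013933,  0.44038838, -0.27800107]), 'torque': array([-0.03016049,  0.01381211, -0.02882863]), 'opening': 0.08534734458889313}
top {'fx': 497.99248555813875, 'fy': 497.99248555813875, 'cx': 253.37902360213585, 'cy': 198.96328841679164, 'k1': -0.11797088195865618, 'R': array([[-3.71226378e-05, -9.99554667e-01,  2.98406670e-02],
       [-9.89130899e-01, -4.35099798e-03, -1.46973239e-01],
       [ 1.47037624e-01, -2.95217819e-02, -9.88690246e-01]]), 't': array([-0.04328815,  0.56582633,  1.26585124]), 'shot': 1}
refractometer [([281.4, 210.4, 70.1, 19.6], 0.95)]
vi
[... 900 characters left out ...]
.2378599 ,  0.71538814, -0.65699504]]), 't': array([-0.52303715,  0.1880575 ,  1.05192982]), 'shot': 2}
refractometer [([236.7, 240.9, 46.5, 54.5], 0.78)]
vise [([207.9, 242.9, 73.9, 61.7], 0.7)]
jaw_grip [([223.5, 252.3, 30.6, 33.9], 0.8)]
compartment [([179.3, 119.5, 69.8, 69.3], 0.58), ([222.6, 252.1, 32.2, 33.6], 0.55)]
pull [([181.1, 120.3, 68.7, 64.3], 0.9)]
cabinet [([180.3, 109.7, 119.5, 89.9], 0.78)]
screwdriver [([214.6, 308.2, 53.7, 25.0], 0.75), ([207.0, 243.4, 75.3, 60.1], 0.5)]
vial_a [([260.4, 226.1, 7.5, 21.7], 0.76), ([270.5, 236.4, 7.6, 24.3], 0.71)]
bulb [([223.0, 250.6, 32.1, 38.4], 0.54)]
dish [([262.8, 134.0, 21.4, 15.3], 0.61)]
tape [([253.6, 106.4, 33.7, 23.2], 0.63)]
```

```bash
python3 - <<'E'
import cv2
a=cv2.imread("pics/top0.png"); b=cv2.imread("pics/side0.png")
cv2.imwrite("pics/t_v.png",cv2.resize(a[175:295,260:380],None,fx=5,fy=5,interpolation=2))
cv2.imwrite("pics/t_c.png",cv2.resize(a[110:270,80:230],None,fx=3.7,fy=3.7,interpolation=2))
cv2.imwrite("pics/s_v.png",cv2.resize(b[215:345,195:305],None,fx=4.6,fy=4.6,interpolation=2))
cv2.imwrite("pics/s_c.png",cv2.resize(b[95:215,170:310],None,fx=5,fy=5,interpolation=2))
E
```

```text
(no output)
```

View pics/top0.png

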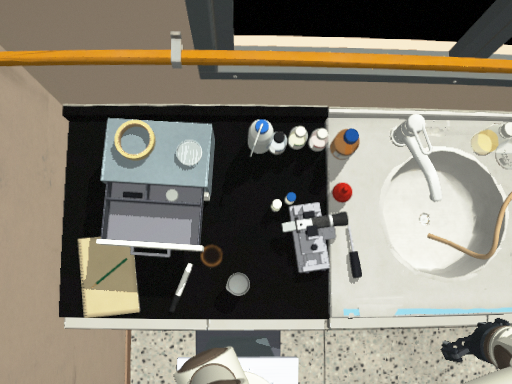

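View pics/t_v.png

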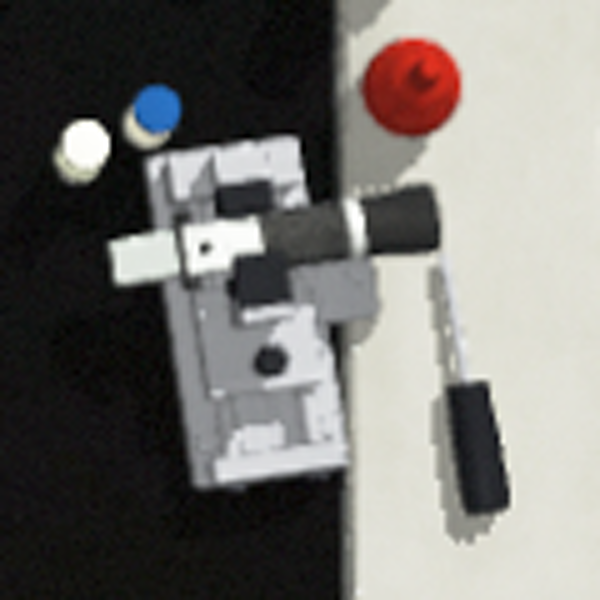

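View pics/t_c.png

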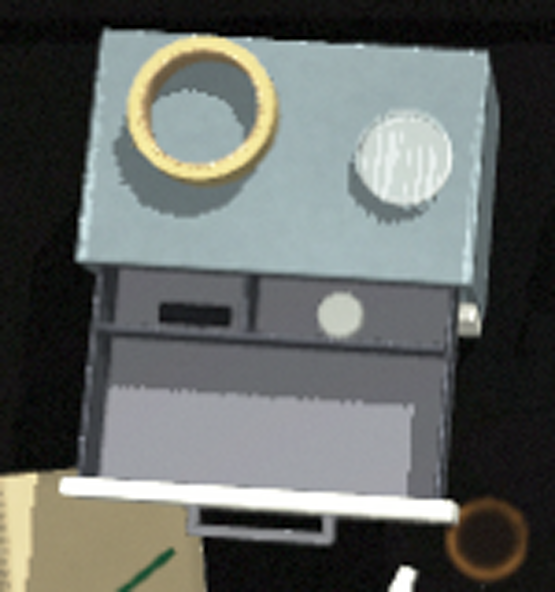

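View pics/s_v.png

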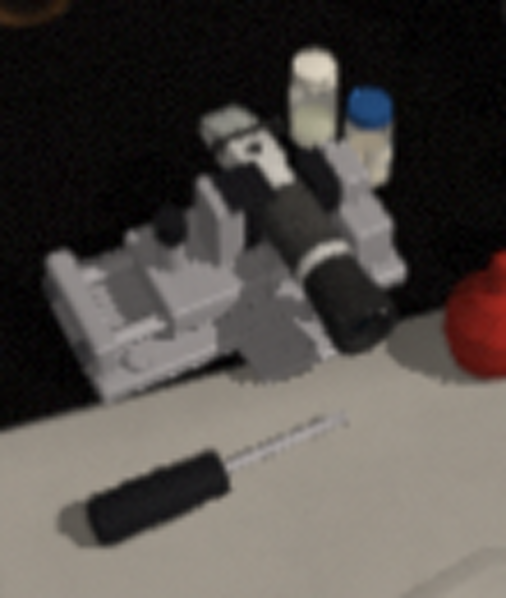

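View pics/s_c.png

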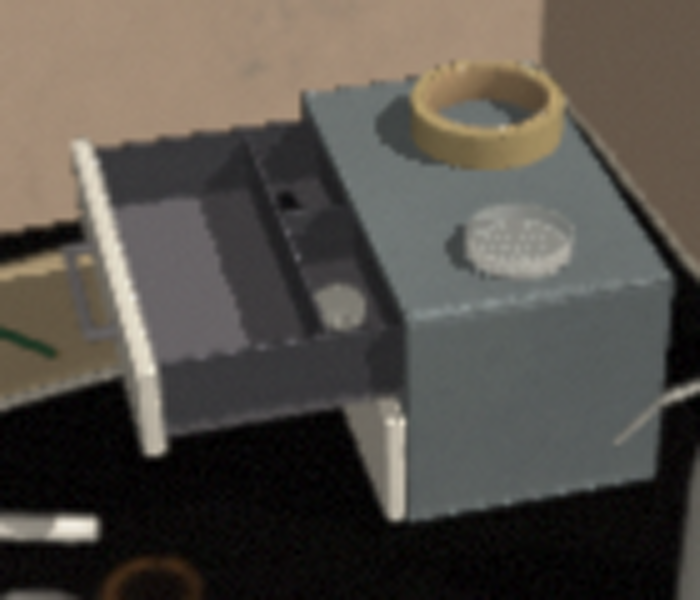

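```bash
cat > h.py <<'E'
import numpy as np, pickle
from scipy.optimize import least_squares
CAM={'top':dict(f=497.99248555813875,cx=253.37902360213585,cy=198.96328841679164,k1=-0.11797088195865618,R=np.array([[-3.71226378e-05,-9.99554667e-01,2.98406670e-02],[-9.89130899e-01,-4.35099798e-03,-1.46973239e-01],[1.47037624e-01,-2.95217819e-02,-9.88690246e-01]]),t=np.array([-0.04328815,0.56582633,1.26585124])),
'side':dict(f=412.1049695316025,cx=250.51000364720542,cy=194.27170672415122,k1=-0.1393099355803883,R=np.array([[0.94785704,-0.3186728,-0.00383193],[-0.21210777,-0.62182591,-0.75388516],[0.2378599,0.71538814,-0.65699504]]),t=np.array([-0.52303715,0.1880575,1.05192982]))}
def proj(c,X):
    c=CAM[c];p=c['R']@np.asarray(X,float)+c['t'];s=p[:2]/p[2];s=s*(1+c['k1']*(s@s));return c['f']*s+[c['cx'],c['cy']]
def onz(c,uv,z):
    r=least_squares(lambda q:proj(c,[q[0],q[1],z])-uv,[.4,0]);return r.x
def tri(ut,us):
    r=least_squares(lambda q:np.r_[proj('top',q)-ut,proj('side',q)-us],[.4,0,.1]);return r.x,np.round(r.fun,1)
def fr(x,y,yaw,p):
    c,s=np.cos(yaw),np.sin(yaw);return [x+c*p[0]-s*p[1],y+s*p[0]+c*p[1],p[2]]
tv=lambda u,v:np.array([u/5+260,v/5+175])-.4
tc=lambda u,v:np.array([u/3.7+80,v/3.7+110])-.4
sv=lambda u,v:np.array([u/4.6+195,v/4.6+215])-.4
sc=lambda u,v:np.array([u/5+170,v/5+95])-.4
E
python3 - <<'E'
from h import *
for n,uv,z in[('eyeend',tv(438,215),.076),('eyemid',tv(438,217),.058),('band',tv(355,226),.074),('barrel9',tv(264,240),.07),('prismend',tv(112,262),.058),('grip',tv(270,358),.076),('jawnose mid',tv(260,278),.08)]:
    print(n,onz('top',uv,z).round(4))
print('grip side',onz('side',sv(173,222),.076))
print('tri grip',tri(tv(270,358),sv(173,222)))
print('tri prism end top mid', tri(tv(112,262),sv(228,118)))
print('vials/bulb',onz('top',tv(85,145),.058),onz('top',tv(158,108),.058),onz('top',tv(412,85),.05))
def res(q,show=0):
    x,y,yaw,d,L=q; o=[]
    P=[('top',tc(105,30),(L,.13,.156)),('top',tc(488,52),(L,-.13,.156)),('top',tc(78,262),(-.079,.13,.156)),('top',tc(472,284),(-.079,-.13,.156)),
    ('side',sc(305,95),(-.079,.13,.156)),('side',sc(405,318),(-.079,-.13,.156)),('side',sc(670,282),(L,-.13,.156)),
    ('top',tc(60,492),(d-.061,.13,.148)),('top',tc(457,519),(d-.061,-.13,.148)),('top',tc(188,535),(d-.077-.004,.045,.119)),('top',tc(333,543),(d-.077-.004,-.045,.119)),
    ('side',sc(75,143),(d-.061,.13,.148)),('side',sc(138,375),(d-.061,-.13,.148)),('side',sc(160,362),(d-.049,-.13,.148))]
    for c,uv,p in P: o.append(proj(c,fr(x,y,yaw,p))-uv)
    if show: print(np.round(o,1).tolist())
    return np.ravel(o)
r=least_squares(res,[.5,.2,0,-.15,.08],loss='soft_l1');res(r.x,1)
x,y,yaw,d,L=r.x;print(r.x,np.degrees(yaw));
print('comp',fr(x,y,yaw,(d,0,.099)),'pull',fr(x,y,yaw,(d-.077,0,.119)))
E
```

```text
eyeend [ 0.5136 -0.2823]
eyemid [ 0.5145 -0.2863]
band [ 0.508  -0.2394]
barrel9 [ 0.5011 -0.1928]
prismend [ 0.4908 -0.1155]
grip [ 0.4403 -0.1941]
jawnose mid [ 0.4807 -0.189 ]
grip side [ 0.43986501 -0.19893671]
tri grip (array([ 0.44075845, -0.19486136,  0.07091969]), array([ 0. , -0.1, -0.1,  0. ]))
tri prism end top mid (array([ 0.49357952, -0.11656399,  0.05011425]), array([ 0.1, -0.8, -0.8,  0.1]))
vials/bulb [ 0.55170312 -0.10191394] [ 0.57132144 -0.14018517] [ 0.58549568 -0.27606804]
[[-0.6, 0.1], [0.7, 0.4], [-0.4, -0.5], [0.2, 0.4], [-0.6, -0.0], [0.5, 1.0], [0.5, -0.3], [-1.0, 0.0], [-0.1, -0.0], [1.2, -0.3], [-1.2, -0.0], [-0.6, -0.8], [0.2, 0.9], [0.1, 2.8]]
[ 0.66494818  0.19683965 -0.05996968 -0.16900731  0.07746654] -3.4360097541632433
comp [np.float64(0.4962446823017125), np.float64(0.20696888814719855), 0.099] pull [np.float64(0.4193831007830806), np.float64(0.21158378646186363), 0.119]
```

```bash
cat >> h.py <<'E'
def plan(tx,ty,tz,yaw,n=None):
    from workcell import bot
    o=bot.get_obs();p=o['ee_pos'];a=o['tcp_rot'];y0=a[2]
    d=np.array([tx,ty,tz])-p;dy=(yaw-y0+180)%360-180
    print('t',round(o['time'],2),'p',(p*1000).round(1),a.round(2),'F',o['wrist_force'].round(1),'open',round(o['opening']*1000,1),'d',(d*1000).round(1),'dyaw',round(dy,2))
    n=n or int(max(np.ceil(np.abs(d).max()/.045),np.ceil(abs(dy)/8.2),1))
    for i in range(n):
        t=np.radians(y0+dy*i/n);s=d*1000/n
        print([round(float(v),1) for v in(s[0]*np.cos(t)+s[1]*np.sin(t),s[0]*np.sin(t)-s[1]*np.cos(t),-s[2])]+[0,0,round(float(-np.radians(dy)/n),3)])
E
python3 -c "
from h import *
plan(.4405,-.1945,.15,7.9,8)"
```

```text
t 1.2 p [ 230.7 -499.3  250.3] [180.   -0.   24.8] F [ 0.2  0.1 -0. ] open 85.5 d [ 209.8  304.8 -100.3] dyaw -16.9
[39.8, -23.6, 12.5, 0, 0, 0.037]
[38.9, -25.0, 12.5, 0, 0, 0.037]
[37.9, -26.5, 12.5, 0, 0, 0.037]
[36.9, -27.8, 12.5, 0, 0, 0.037]
[35.9, -29.2, 12.5, 0, 0, 0.037]
[34.8, -30.5, 12.5, 0, 0, 0.037]
[33.6, -31.7, 12.5, 0, 0, 0.037]
[32.4, -33.0, 12.5, 0, 0, 0.037]
```

>>> servo_tool:
  motion:
    - [[40, -24, 12, 0, 0, 0.037], [39, -25, 12, 0, 0, 0.037], [38, -26, 12, 0, 0, 0.037], [37, -28, 12, 0, 0, 0.037], [36, -29, 12, 0, 0, 0.037]]

```text
time: 1.7
ee_pos: [0.363, -0.3071, 0.1899]
tcp_rot: [180.0, -0.0, 14.1]
wrist_force: [1.3, -0.3, 0.0]
opening: 0.0857
```

>>> servo_tool:
  motion:
    - [[35, -30, 12, 0, 0, 0.037], [33, -32, 12, 0, 0, 0.037], [32, -33, 12, 0, 0, 0.037], [0, 0, 0, 0, 0, 0], [0, 0, 0, 0, 0, 0]]

```text
time: 2.2
ee_pos: [0.4406, -0.1939, 0.1541]
tcp_rot: [-180.0, 0.0, 8.0]
wrist_force: [0.4, -0.6, 0.2]
opening: 0.0853
```

```bash
python3 -c "
from h import *
plan(.4405,-.1945,.067,7.9)
from workcell import bot
import cv2
for n in ('top','side'):
  p=bot.camera(n)['color'][:,:,::-1]
  cv2.imwrite('pics/%s1.png'%n,cv2.resize(p[150:340,190:390],None,fx=3,fy=3))
"
```

```text
t 2.2 p [ 440.6 -193.9  154.1] [-1.7999e+02  4.0000e-02  8.0100e+00] F [ 0.4 -0.6  0.2] open 85.3 d [ -0.1  -0.6 -87.1] dyaw -0.11
[-0.1, 0.3, 43.5, 0, 0, 0.001]
[-0.1, 0.3, 43.5, 0, 0, 0.001]
```

View pics/side1.png

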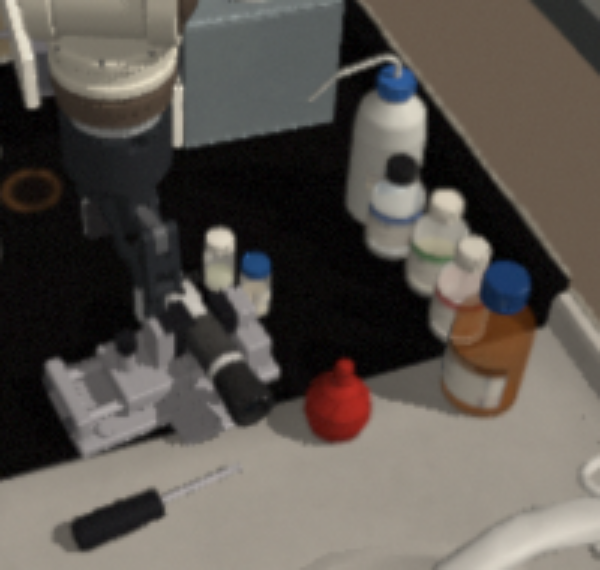

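View pics/top1.png

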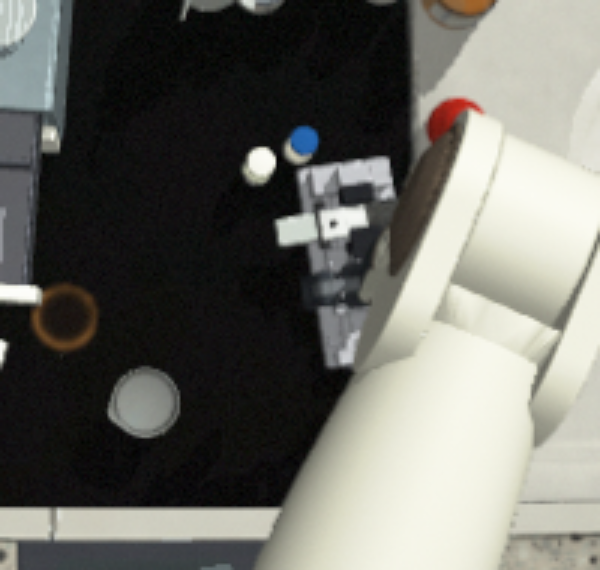

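>>> servo_tool:
  motion:
    - [[0, 0, 30, 0, 0, 0], [0, 0.5, 30, 0, 0, 0], [0, 0, 25, 0, 0, 0], [0, 0, 0, 0, 0, 0]]

```text
time: 2.7
ee_pos: [0.4381, -0.1959, 0.0666]
tcp_rot: [-179.9, 0.2, 7.7]
wrist_force: [-0.3, 0.2, 0.2]
opening: 0.0857
```

>>> servo_tool:
  motion:
    - [[0, 0, 0, 0, 0, 0], [0, 0, 0, 0, 0, 0], [0, 0, 0, 0, 0, 0], [0, 0, 0, 0, 0, 0], [0, 0, 0, 0, 0, 0]]
  gripper: 5
  newtons: 50

```text
time: 3.2
ee_pos: [0.4406, -0.1948, 0.07]
tcp_rot: [-179.9, -0.1, 7.9]
wrist_force: [-1.9, 4.6, 13.0]
opening: 0.0142
```

>>> servo_tool:
  motion:
    - [[0, 0, 0, 0, 0, 0], [0, 0, 0, 0, 0, 0], [0, 0, 0, 0, 0, 0]]

```text
time: 3.5
ee_pos: [0.4406, -0.1947, 0.0701]
tcp_rot: [-180.0, -0.1, 7.9]
wrist_force: [-1.6, 4.5, 5.7]
opening: 0.0141
```

>>> servo_tool:
  motion:
    - [[-5, 0, 0, 0, 0, 0], [-8, 0, 0, 0, 0, 0], [-8, 0, 0, 0, 0, 0], [-8, 0, 0, 0, 0, 0], [-4, 0, 0, 0, 0, 0]]

```text
time: 4.0
ee_pos: [0.4083, -0.1994, 0.0702]
tcp_rot: [-180.0, -0.1, 7.9]
wrist_force: [4.8, 4.3, 4.5]
opening: 0.0143
```

>>> servo_tool:
  motion:
    - [[-2, 0, 0, 0, 0, 0], [-1, 0, 0, 0, 0, 0], [-1, 0, 0, 0, 0, 0], [0, 0, 0, 0, 0, 0]]

```text
time: 4.4
ee_pos: [0.4049, -0.1999, 0.0702]
tcp_rot: [-180.0, -0.2, 7.9]
wrist_force: [5.1, 5.2, 2.6]
opening: 0.0144
```

>>> servo_tool:
  motion:
    - [[-1, 0, 0, 0, 0, 0], [-1, 0, 0, 0, 0, 0], [-1, 0, 0, 0, 0, 0], [0, 0, 0, 0, 0, 0]]

```text
time: 4.8
ee_pos: [0.4047, -0.1999, 0.0702]
tcp_rot: [-179.9, -0.5, 8.0]
wrist_force: [22.5, 8.8, -6.9]
opening: 0.0139
```

>>> servo_tool:
  motion:
    - [[2, 0, 0, 0, 0, 0], [0, 0, 0, 0, 0, 0], [0, 0, 0, 0, 0, 0]]

```text
time: 5.1
ee_pos: [0.4048, -0.1999, 0.0702]
tcp_rot: [-180.0, -0.3, 7.9]
wrist_force: [10.6, 7.0, 0.7]
opening: 0.0142
```

>>> servo_tool:
  motion:
    - [[0, 0, 0, 0, 0, 0], [0, 0, 0, 0, 0, 0], [0, 0, 0, 0, 0, 0], [0, 0, 0, 0, 0, 0], [0, 0, 0, 0, 0, 0]]
  gripper: 70

```text
time: 5.6
ee_pos: [0.4026, -0.2006, 0.0692]
tcp_rot: [180.0, 0.0, 7.8]
wrist_force: [0.4, -0.6, -0.0]
opening: 0.0699
```

>>> servo_tool:
  motion:
    - [[0, 0, -30, 0, 0, 0], [0, 0, -40, 0, 0, 0], [0, 0, -40, 0, 0, 0], [0, 0, -20, 0, 0, 0], [0, 0, 0, 0, 0, 0]]

```text
time: 6.1
ee_pos: [0.4038, -0.2011, 0.2025]
tcp_rot: [179.8, -0.2, 7.8]
wrist_force: [0.5, -0.5, -0.1]
opening: 0.07
```

```bash
python3 -c "
from h import *
plan(.506,-.226,.18,97.9)
from workcell import bot
import cv2
for n in ('top','side'):
  p=bot.camera(n)['color'][:,:,::-1]
  cv2.imwrite('pics/%s2.png'%n,cv2.resize(p[170:320,190:390],None,fx=4,fy=4))
"
```

```text
t 6.1 p [ 403.8 -201.1  202.5] [179.84  -0.23   7.83] F [ 0.5 -0.5 -0.1] open 70.0 d [102.2 -24.9 -22.5] dyaw 90.07
[8.9, 3.5, 2.0, 0, 0, -0.143]
[8.3, 4.7, 2.0, 0, 0, -0.143]
[7.5, 5.9, 2.0, 0, 0, -0.143]
[6.6, 6.9, 2.0, 0, 0, -0.143]
[5.6, 7.8, 2.0, 0, 0, -0.143]
[4.4, 8.5, 2.0, 0, 0, -0.143]
[3.2, 9.0, 2.0, 0, 0, -0.143]
[1.9, 9.4, 2.0, 0, 0, -0.143]
[0.5, 9.6, 2.0, 0, 0, -0.143]
[-0.9, 9.5, 2.0, 0, 0, -0.143]
[-2.2, 9.3, 2.0, 0, 0, -0.143]
```

View pics/side2.png

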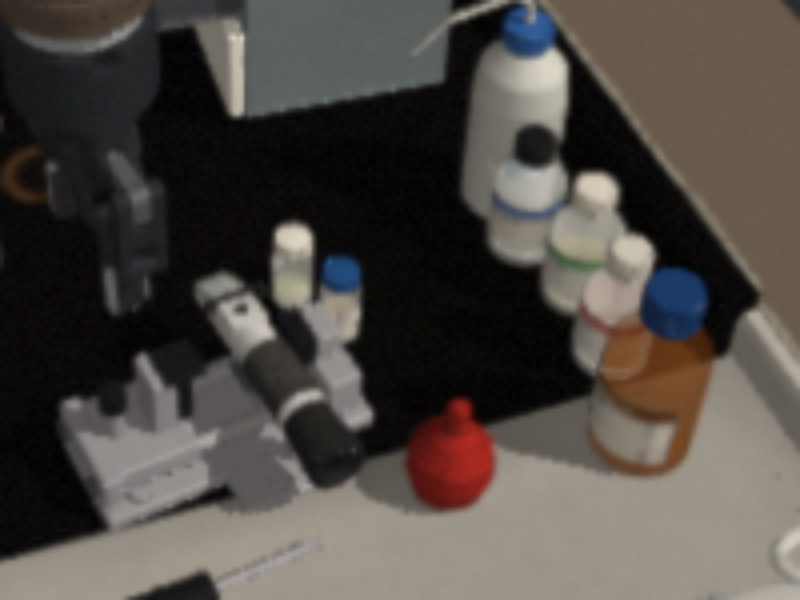

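View pics/top2.png

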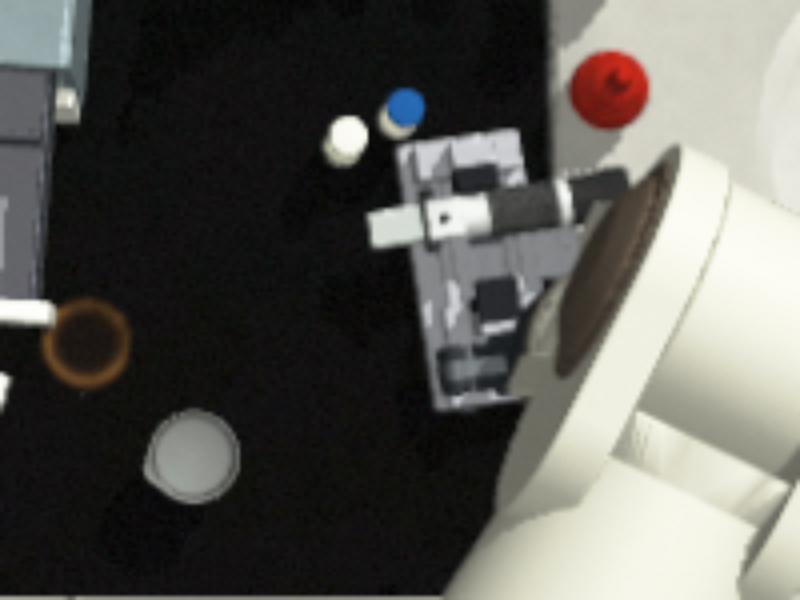

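>>> servo_tool:
  motion:
    - [[9, 3.5, 2, 0, 0, -0.143], [8.3, 4.7, 2, 0, 0, -0.143], [7.5, 5.9, 2, 0, 0, -0.143], [6.6, 6.9, 2, 0, 0, -0.143], [5.6, 7.8, 2, 0, 0, -0.143]]

```text
time: 6.7
ee_pos: [0.449, -0.2116, 0.1873]
tcp_rot: [-179.8, 0.0, 49.1]
wrist_force: [0.2, -0.3, -0.5]
opening: 0.0698
```

>>> servo_tool:
  motion:
    - [[4.4, 8.5, 2, 0, 0, -0.143], [3.2, 9, 2, 0, 0, -0.143], [1.9, 9.4, 2, 0, 0, -0.143], [0.5, 9.6, 2, 0, 0, -0.143], [-1, 9.5, 2, 0, 0, -0.143]]

```text
time: 7.2
ee_pos: [0.4955, -0.223, 0.1772]
tcp_rot: [-179.9, -0.1, 90.1]
wrist_force: [-0.0, 0.5, 0.6]
opening: 0.0699
```

>>> servo_tool:
  motion:
    - [[-2.2, 9.3, 2, 0, 0, -0.143], [0, 0, 0, 0, 0, 0], [0, 0, 0, 0, 0, 0]]

```text
time: 7.5
ee_pos: [0.5044, -0.2252, 0.176]
tcp_rot: [-179.9, -0.1, 97.7]
wrist_force: [0.4, 1.1, 0.1]
opening: 0.0701
```

```bash
python3 -c "
from h import *
plan(.506,-.226,.063,97.9)
from workcell import bot
import cv2
for n in ('top','side'):
  p=bot.camera(n)['color'][:,:,::-1]
  cv2.imwrite('pics/%s3.png'%n,cv2.resize(p[170:320,190:390],None,fx=4,fy=4))
"
```

```text
t 7.5 p [ 504.4 -225.2  176. ] [-1.7988e+02 -7.0000e-02  9.7720e+01] F [0.4 1.1 0.1] open 70.1 d [   1.6   -0.8 -113. ] dyaw 0.18
[-0.3, 0.5, 37.7, 0, 0, -0.001]
[-0.3, 0.5, 37.7, 0, 0, -0.001]
[-0.3, 0.5, 37.7, 0, 0, -0.001]
```

View pics/side3.png

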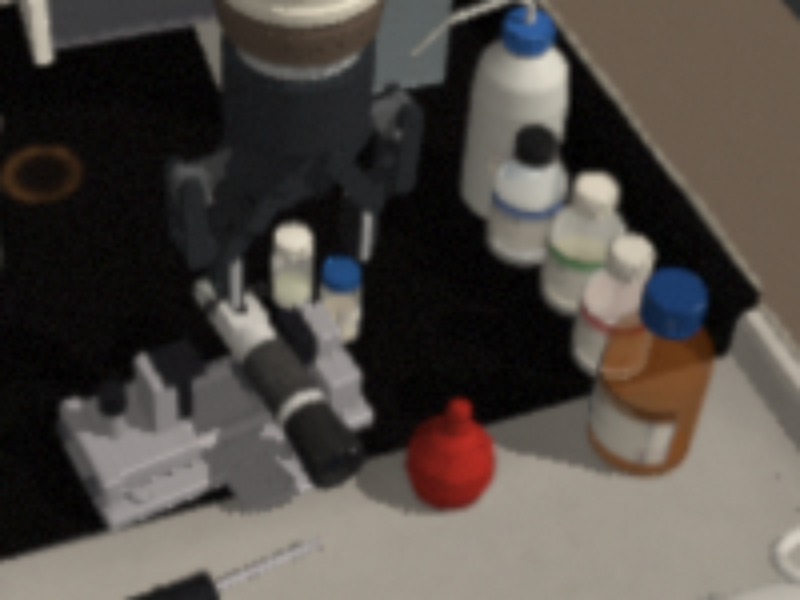

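View pics/top3.png

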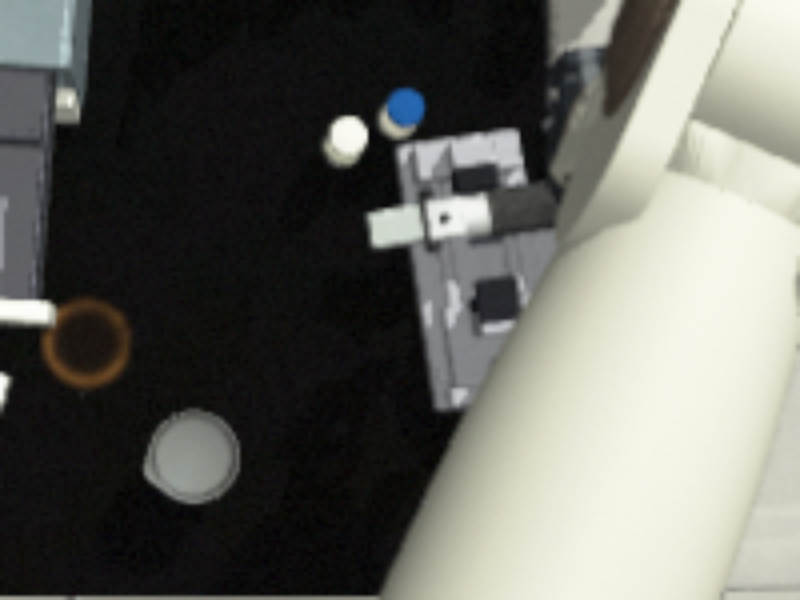

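>>> servo_tool:
  motion:
    - [[0, 1, 30, 0, 0, 0], [0, 0, 30, 0, 0, 0], [0, 0, 25, 0, 0, 0], [0, 0, 0, 0, 0, 0]]

```text
time: 8.0
ee_pos: [0.5039, -0.2244, 0.0889]
tcp_rot: [-179.7, -0.2, 97.8]
wrist_force: [0.3, 0.9, -0.8]
opening: 0.0702
```

>>> servo_tool:
  motion:
    - [[0, 0, 12, 0, 0, 0], [0, 0, 12, 0, 0, 0], [0, 0, 4, 0, 0, 0], [0, 0, 0, 0, 0, 0]]

```text
time: 8.4
ee_pos: [0.5059, -0.2252, 0.064]
tcp_rot: [-180.0, -0.0, 98.0]
wrist_force: [0.7, 0.1, -0.1]
opening: 0.07
```

```bash
python3 -c "
from h import *
plan(.506,-.226,.063,97.9)
from workcell import bot
import cv2
for n in ('side',):
  p=bot.camera(n)['color'][:,:,::-1]
  cv2.imwrite('pics/%s4.png'%n,cv2.resize(p[200:320,190:330],None,fx=5,fy=5))
"
```

```text
t 8.4 p [ 505.9 -225.2   64. ] [-1.7997e+02 -2.0000e-02  9.7950e+01] F [ 0.7  0.1 -0.1] open 70.0 d [ 0.1 -0.8 -1. ] dyaw -0.05
[-0.8, -0.0, 1.0, 0, 0, 0.001]
```

View pics/side4.png

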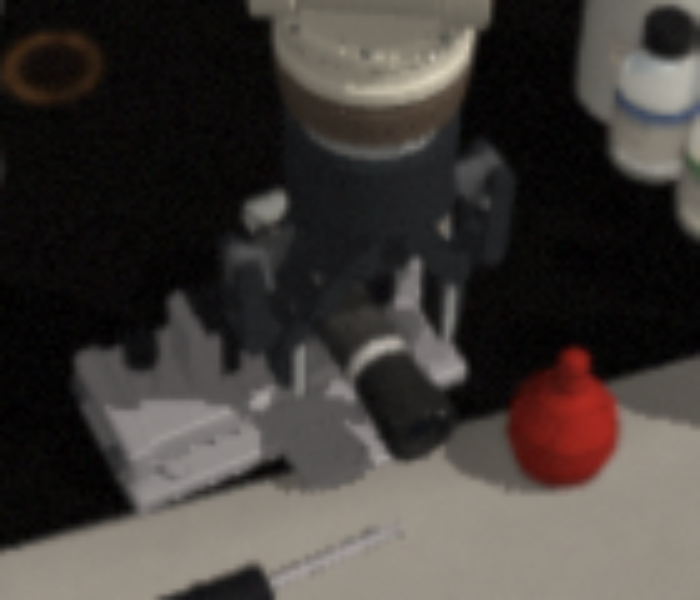

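>>> servo_tool:
  motion:
    - [[0, 0, 0, 0, 0, 0], [0, 0, 0, 0, 0, 0], [0, 0, 0, 0, 0, 0], [0, 0, 0, 0, 0, 0], [0, 0, 0, 0, 0, 0]]
  gripper: 15
  newtons: 30

```text
time: 8.95
ee_pos: [0.5063, -0.2254, 0.0649]
tcp_rot: [180.0, 0.0, 98.0]
wrist_force: [-0.9, -0.3, 5.4]
opening: 0.0297
```

>>> servo_tool:
  motion:
    - [[0, 0, 0, 0, 0, 0], [0, 0, 0, 0, 0, 0], [0, 0, 0, 0, 0, 0]]
  newtons: 80

```text
time: 9.25
ee_pos: [0.5063, -0.2255, 0.0651]
tcp_rot: [179.9, 0.0, 98.0]
wrist_force: [-2.7, -0.6, 6.8]
opening: 0.0284
```

>>> servo_tool:
  motion:
    - [[0, 0, -5, 0, 0, 0], [0, 0, -8, 0, 0, 0], [0, 0, -10, 0, 0, 0], [0, 0, -10, 0, 0, 0], [0, 0, 0, 0, 0, 0]]

```text
time: 9.75
ee_pos: [0.5069, -0.2257, 0.0993]
tcp_rot: [179.9, 0.1, 98.0]
wrist_force: [-0.1, 0.2, -1.4]
opening: 0.0288
```

```bash
python3 -c "
from h import *
plan(.506,-.226,.25,97.9)
from workcell import bot
import cv2
for n in ('side',):
  p=bot.camera(n)['color'][:,:,::-1]
  cv2.imwrite('pics/%s5.png'%n,cv2.resize(p[200:320,190:330],None,fx=5,fy=5))
"
```

```text
t 9.75 p [ 506.9 -225.7   99.3] [1.7987e+02 8.0000e-02 9.7960e+01] F [-0.1  0.2 -1.4] open 28.8 d [ -0.9  -0.3 150.7] dyaw -0.06
[-0.1, -0.2, -37.7, 0, 0, 0.0]
[-0.1, -0.2, -37.7, 0, 0, 0.0]
[-0.1, -0.2, -37.7, 0, 0, 0.0]
[-0.1, -0.2, -37.7, 0, 0, 0.0]
```

View pics/side5.png

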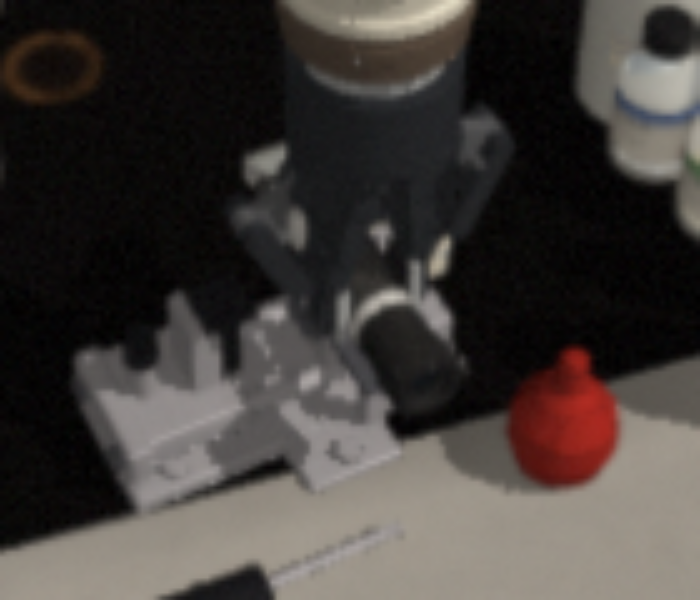

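>>> servo_tool:
  motion:
    - [[0, 0, -20, 0, 0, 0], [0, 0, -33, 0, 0, 0], [0, 0, -35, 0, 0, 0], [0, 0, -33, 0, 0, 0], [0, 0, -20, 0, 0, 0]]

```text
time: 10.3
ee_pos: [0.5064, -0.2254, 0.2407]
tcp_rot: [179.9, 0.1, 98.0]
wrist_force: [-0.1, -0.8, -2.4]
opening: 0.0287
```

>>> servo_tool:
  motion:
    - [[0, 0, 0, 0, 0, 0], [0, 0, 0, 0, 0, 0]]

```text
time: 10.5
ee_pos: [0.5061, -0.2253, 0.2373]
tcp_rot: [-180.0, -0.0, 98.0]
wrist_force: [-0.3, -0.8, -3.2]
opening: 0.0283
```

```bash
python3 -c "
from h import *
plan(.4947,.181,.24,86.56,14)
"
```

```text
t 10.5 p [ 506.1 -225.3  237.3] [-1.7997e+02 -2.0000e-02  9.7960e+01] F [-0.3 -0.8 -3.2] open 28.3 d [-11.4 406.3   2.7] dyaw -11.4
[28.9, 3.2, -0.2, 0, 0, 0.014]
[28.9, 2.8, -0.2, 0, 0, 0.014]
[28.9, 2.4, -0.2, 0, 0, 0.014]
[29.0, 2.0, -0.2, 0, 0, 0.014]
[29.0, 1.6, -0.2, 0, 0, 0.014]
[29.0, 1.2, -0.2, 0, 0, 0.014]
[29.0, 0.7, -0.2, 0, 0, 0.014]
[29.0, 0.3, -0.2, 0, 0, 0.014]
[29.0, -0.1, -0.2, 0, 0, 0.014]
[29.0, -0.5, -0.2, 0, 0, 0.014]
[29.0, -0.9, -0.2, 0, 0, 0.014]
[29.0, -1.3, -0.2, 0, 0, 0.014]
[29.0, -1.7, -0.2, 0, 0, 0.014]
[29.0, -2.1, -0.2, 0, 0, 0.014]
```

>>> servo_tool:
  motion:
    - [[15, 3.2, 0, 0, 0, 0.014], [29, 2.8, 0, 0, 0, 0.014], [29, 2.4, 0, 0, 0, 0.014], [29, 2, 0, 0, 0, 0.014], [29, 1.6, 0, 0, 0, 0.014]]

```text
time: 11.0
ee_pos: [0.5031, -0.0925, 0.2359]
tcp_rot: [-179.8, -0.0, 93.9]
wrist_force: [-0.1, -0.1, -1.7]
opening: 0.0286
```

>>> servo_tool:
  motion:
    - [[29, 1.2, 0, 0, 0, 0.014], [29, 0.7, 0, 0, 0, 0.014], [29, 0.3, 0, 0, 0, 0.014], [29, 0, 0, 0, 0, 0.014], [29, -0.5, 0, 0, 0, 0.014]]

```text
time: 11.5
ee_pos: [0.4988, 0.0524, 0.236]
tcp_rot: [-179.8, 0.0, 89.9]
wrist_force: [0.2, -0.5, -1.2]
opening: 0.0284
```

>>> servo_tool:
  motion:
    - [[29, -1, 0, 0, 0, 0.014], [29, -1.3, 0, 0, 0, 0.014], [29, -1.7, 0, 0, 0, 0.014], [29, -2, 0, 0, 0, 0.014], [14, 0, 0, 0, 0, 0]]

```text
time: 12.0
ee_pos: [0.4961, 0.1831, 0.236]
tcp_rot: [-179.8, 0.1, 86.8]
wrist_force: [-1.3, -1.3, -2.2]
opening: 0.0285
```

>>> servo_tool:
  motion:
    - [[0, 0, 0, 0, 0, 0], [0, 0, 0, 0, 0, 0], [0, 0, 0, 0, 0, 0]]

```text
time: 12.3
ee_pos: [0.4969, 0.1804, 0.2378]
tcp_rot: [-180.0, 0.0, 86.7]
wrist_force: [-0.1, -0.3, -2.7]
opening: 0.0285
```

```bash
python3 -c "
from h import *
plan(.4947,.181,.127,86.56)
from workcell import bot
import cv2
for n in ('side','top'):
  p=bot.camera(n)['color'][:,:,::-1]
  cv2.imwrite('pics/%s6.png'%n,p)
  cv2.imwrite('pics/%s6z.png'%n,cv2.resize(p[60:210,160:320] if n=='side' else p[110:270,80:240],None,fx=4,fy=4-.5*(n=='top')))
"
```

```text
t 12.3 p [496.9 180.4 237.8] [-1.7997e+02  3.0000e-02  8.6690e+01] F [-0.1 -0.3 -2.7] open 28.5 d [  -2.2    0.6 -110.8] dyaw -0.13
[0.2, -0.8, 36.9, 0, 0, 0.001]
[0.2, -0.8, 36.9, 0, 0, 0.001]
[0.2, -0.8, 36.9, 0, 0, 0.001]
```

View pics/side6z.png

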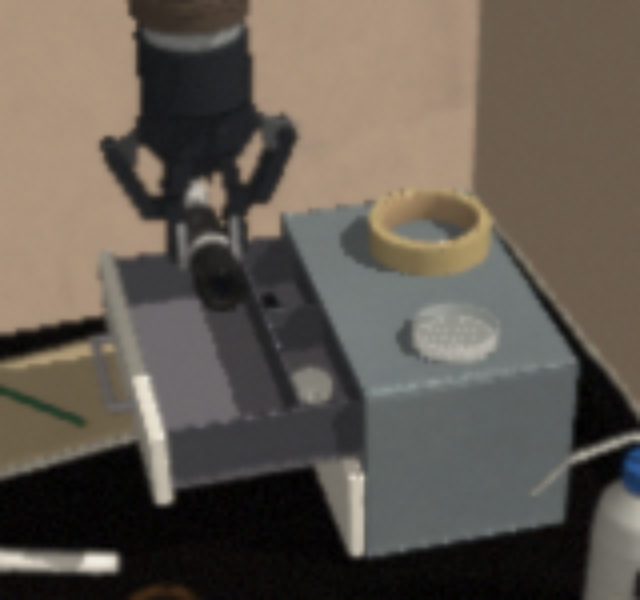

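View pics/top6z.png

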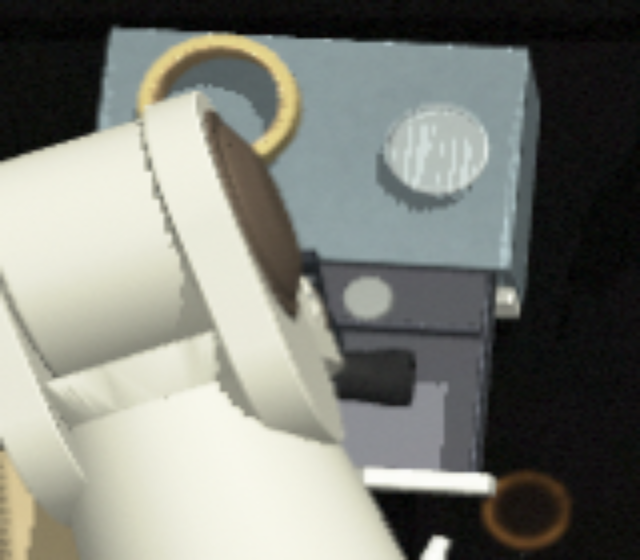

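```bash
python3 -c "
from h import *
import cv2
p=cv2.imread('pics/side6.png')
for (X,c) in [((.4947,.181,.2378),(0,0,255))]:pass
q=cv2.resize(p[85:145,180:240],None,fx=10,fy=10,interpolation=cv2.INTER_CUBIC)
q=cv2.convertScaleAbs(q,alpha=1.8,beta=20)
T=np.array([.4969,.1804,.2378])
for lat in(-.049,0,.049):
  for h in(-.019,0,.022,.05):
    u=(proj('side',T+[lat,-.003,h])-[180,85]+.5)*10
    cv2.circle(q,tuple(int(v) for v in u),4,(0,0,255) if h!=.022 else (0,255,0),-1)
cv2.imwrite('pics/s6zz.png',q)
print(onz('top',np.array([412/4+80,377/3.5+110])-.4,.245))
"
```

```text
[0.49429774 0.11976936]
```

View pics/s6zz.png

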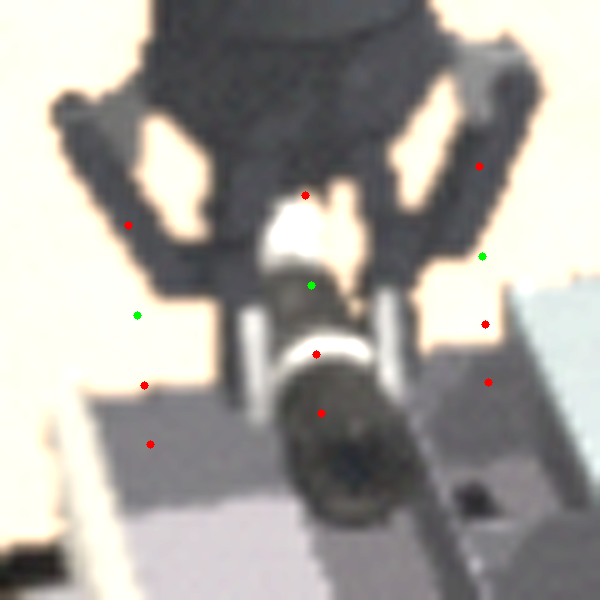

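>>> servo_tool:
  motion:
    - [[0, 2, 20, 0, 0, 0.002], [0, 0, 30, 0, 0, 0], [0, 0, 30, 0, 0, 0], [0, 0, 18, 0, 0, 0], [0, 0, 0, 0, 0, 0]]

```text
time: 12.9
ee_pos: [0.4978, 0.1801, 0.1377]
tcp_rot: [-179.8, 0.1, 86.6]
wrist_force: [-0.3, -0.5, -3.0]
opening: 0.0282
```

>>> servo_tool:
  motion:
    - [[0, 0, 0, 0, 0, 0], [0, 0, 0, 0, 0, 0]]

```text
time: 13.1
ee_pos: [0.4997, 0.1812, 0.1419]
tcp_rot: [179.9, -0.1, 86.6]
wrist_force: [-0.1, -0.3, -1.1]
opening: 0.0286
```

```bash
python3 -c "
from h import *
plan(.4987,.181,.126,86.56)
from workcell import bot
import cv2
for n in ('side','top'):
  p=bot.camera(n)['color'][:,:,::-1]
  cv2.imwrite('pics/%s7z.png'%n,cv2.resize(p[60:210,160:320] if n=='side' else p[110:270,80:240],None,fx=4,fy=4-.5*(n=='top')))
"
```

```text
t 13.1 p [499.7 181.2 141.9] [ 1.7988e+02 -5.0000e-02  8.6600e+01] F [-0.1 -0.3 -1.1] open 28.6 d [ -1.   -0.2 -15.9] dyaw -0.04
[-0.3, -0.9, 15.9, 0, 0, 0.001]
```

View pics/side7z.png

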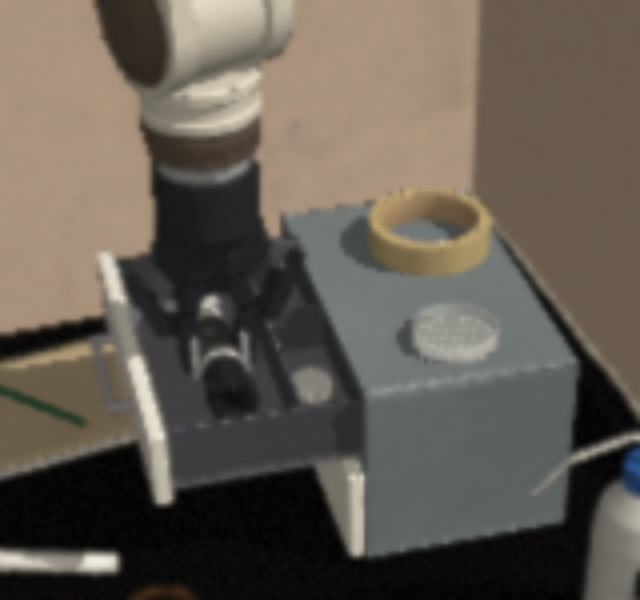

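View pics/top7z.png

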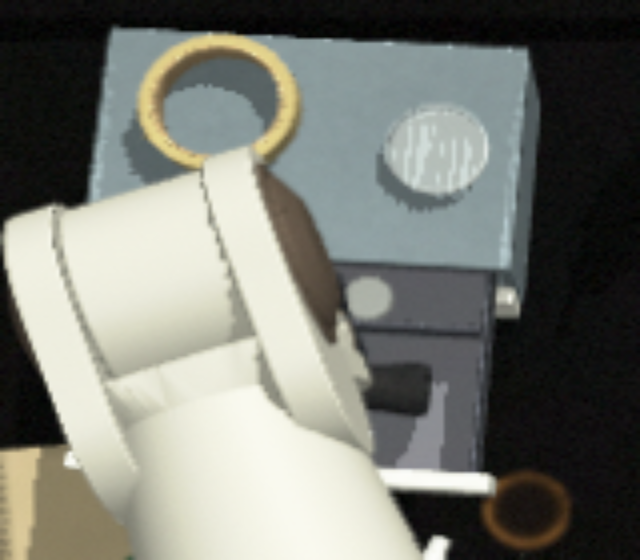

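Refractometer hangs inside the drawer (eyepiece end near px (187,217) top view), clear of the divider and front. Lower gently.

>>> servo_tool:
  motion:
    - [[0, 0, 5, 0, 0, 0], [0, 0, 4, 0, 0, 0], [0, 0, 2, 0, 0, 0], [0, 0, 0, 0, 0, 0], [0, 0, 0, 0, 0, 0]]

```text
time: 13.7
ee_pos: [0.4989, 0.1813, 0.1292]
tcp_rot: [-180.0, 0.0, 86.6]
wrist_force: [1.3, 0.2, -1.0]
opening: 0.0287
```

>>> servo_tool:
  motion:
    - [[0, 0, 1, 0, 0, 0], [0, 0, 1, 0, 0, 0], [0, 0, 1, 0, 0, 0], [0, 0, 0, 0, 0, 0], [0, 0, 0, 0, 0, 0]]

```text
time: 14.2
ee_pos: [0.499, 0.1812, 0.1263]
tcp_rot: [180.0, -0.0, 86.6]
wrist_force: [-0.6, 0.7, -1.9]
opening: 0.0285
```

>>> servo_tool:
  motion:
    - [[0, 0, 0.5, 0, 0, 0], [0, 0, 0.5, 0, 0, 0], [0, 0, 0, 0, 0, 0], [0, 0, 0, 0, 0, 0]]

```text
time: 14.6
ee_pos: [0.499, 0.1813, 0.1253]
tcp_rot: [180.0, -0.0, 86.6]
wrist_force: [0.1, 0.2, -1.9]
opening: 0.0288
```

>>> servo_tool:
  motion:
    - [[0, 0, 0.5, 0, 0, 0], [0, 0, 0.5, 0, 0, 0], [0, 0, 0, 0, 0, 0], [0, 0, 0, 0, 0, 0]]

```text
time: 15.0
ee_pos: [0.4991, 0.1812, 0.1247]
tcp_rot: [180.0, -0.0, 86.6]
wrist_force: [-1.5, -1.1, 2.8]
opening: 0.0284
```

>>> servo_tool:
  motion:
    - [[0, 0, 0.3, 0, 0, 0], [0, 0, 0, 0, 0, 0], [0, 0, 0, 0, 0, 0], [0, 0, 0, 0, 0, 0]]
  newtons: 20

```text
time: 15.4
ee_pos: [0.4992, 0.1812, 0.1247]
tcp_rot: [179.9, -0.0, 86.6]
wrist_force: [-1.9, -2.7, 5.8]
opening: 0.0286
```

>>> servo_tool:
  motion:
    - [[0, 0, 0, 0, 0, 0], [0, 0, 0, 0, 0, 0], [0, 0, 0, 0, 0, 0]]
  gripper: 34

```text
time: 15.7
ee_pos: [0.4989, 0.1813, 0.1237]
tcp_rot: [-180.0, -0.0, 86.6]
wrist_force: [-0.2, 0.2, -0.2]
opening: 0.034
```

>>> servo_tool:
  motion:
    - [[0, 0, 0, 0, 0, 0], [0, 0, 0, 0, 0, 0], [0, 0, 0, 0, 0, 0]]
  gripper: 42

```text
time: 16.0
ee_pos: [0.499, 0.1813, 0.1239]
tcp_rot: [-180.0, 0.0, 86.6]
wrist_force: [1.0, -0.2, -0.4]
opening: 0.042
```

>>> servo_tool:
  motion:
    - [[0, 0, -5, 0, 0, 0], [0, 0, -10, 0, 0, 0], [0, 0, -15, 0, 0, 0], [0, 0, -20, 0, 0, 0], [0, 0, 0, 0, 0, 0]]

```text
time: 16.5
ee_pos: [0.5002, 0.1817, 0.178]
tcp_rot: [179.7, -0.1, 86.6]
wrist_force: [-0.0, 0.0, -0.1]
opening: 0.0426
```

```bash
python3 -c "
from h import *
plan(.4987,.181,.126,86.56)
from workcell import bot
import cv2
for n in ('side','top'):
  p=bot.camera(n)['color'][:,:,::-1]
  cv2.imwrite('pics/%s8z.png'%n,cv2.resize(p[60:210,160:320] if n=='side' else p[110:270,80:240],None,fx=4,fy=4-.5*(n=='top')))
"
```

```text
t 16.5 p [500.2 181.7 178. ] [ 1.7973e+02 -1.2000e-01  8.6620e+01] F [-0.   0.  -0.1] open 42.6 d [ -1.5  -0.7 -52. ] dyaw -0.06
[-0.4, -0.7, 26.0, 0, 0, 0.001]
[-0.4, -0.7, 26.0, 0, 0, 0.001]
```

View pics/side8z.png

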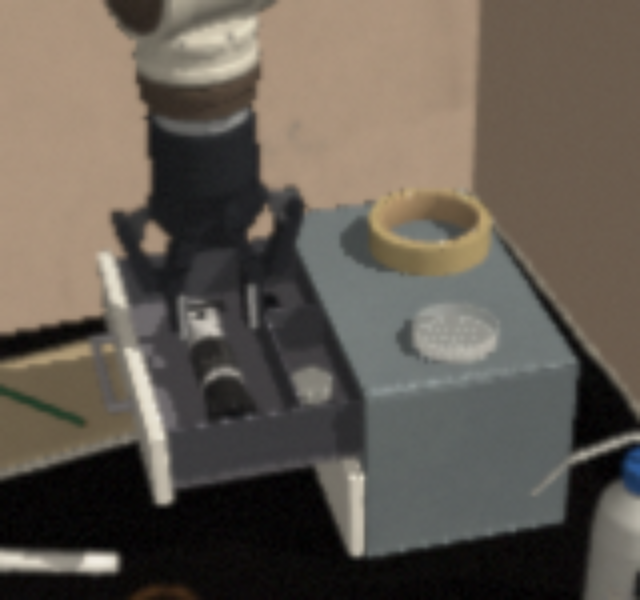

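>>> servo_tool:
  motion:
    - [[0, 0, -30, 0, 0, 0], [0, 0, -30, 0, 0, 0], [0, 0, 0, 0, 0, 0]]

```text
time: 16.9
ee_pos: [0.4998, 0.1816, 0.2374]
tcp_rot: [179.8, -0.1, 86.6]
wrist_force: [-1.0, 0.9, 0.1]
opening: 0.0418
```

```bash
python3 -c "
from h import *
plan(.3745,.2143,.235,-3.44,11)
"
```

```text
t 16.9 p [499.8 181.6 237.4] [ 1.7975e+02 -1.0000e-01  8.6620e+01] F [-1.   0.9  0.1] open 41.8 d [-125.3   32.7   -2.4] dyaw -90.06
[2.3, -11.6, 0.2, 0, 0, 0.143]
[0.6, -11.8, 0.2, 0, 0, 0.143]
[-1.1, -11.7, 0.2, 0, 0, 0.143]
[-2.7, -11.5, 0.2, 0, 0, 0.143]
[-4.3, -11.0, 0.2, 0, 0, 0.143]
[-5.8, -10.2, 0.2, 0, 0, 0.143]
[-7.2, -9.3, 0.2, 0, 0, 0.143]
[-8.5, -8.2, 0.2, 0, 0, 0.143]
[-9.6, -6.9, 0.2, 0, 0, 0.143]
[-10.4, -5.5, 0.2, 0, 0, 0.143]
[-11.1, -3.9, 0.2, 0, 0, 0.143]
```

>>> servo_tool:
  motion:
    - [[2.3, -11.6, 0, 0, 0, 0.143], [0.6, -11.8, 0, 0, 0, 0.143], [-1.1, -11.7, 0, 0, 0, 0.143], [-2.7, -11.5, 0, 0, 0, 0.143], [-4.3, -11, 0, 0, 0, 0.143]]
  gripper: 0
  newtons: 40

```text
time: 17.4
ee_pos: [0.4411, 0.1961, 0.2329]
tcp_rot: [-180.0, 0.1, 45.3]
wrist_force: [0.3, -0.9, -0.4]
opening: 0.0002
```

>>> servo_tool:
  motion:
    - [[-5.8, -10.2, 0, 0, 0, 0.143], [-7.2, -9.3, 0, 0, 0, 0.143], [-8.5, -8.2, 0, 0, 0, 0.143], [-9.6, -7, 0, 0, 0, 0.143], [-10.4, -5.5, 0, 0, 0, 0.143]]

```text
time: 17.9
ee_pos: [0.4145, 0.1089, 0.2333]
tcp_rot: [-175.5, 0.7, 12.0]
wrist_force: [0.9, 0.3, 0.1]
opening: 0.0001
```

>>> servo_tool:
  motion:
    - [[-11, -4, 0, 0, 0, 0.143], [0, 0, 0, 0, 0, 0], [0, 0, 0, 0, 0, 0]]

```text
time: 18.2
ee_pos: [0.4074, 0.0726, 0.2342]
tcp_rot: [-174.1, 1.3, 6.3]
wrist_force: [0.6, -0.1, 1.8]
opening: -0.0001
```

```bash
python3 -c "
from h import *
plan(.3745,.2143,.129,-3.44)
from workcell import bot
import cv2
for n in ('side','top'):
  p=bot.camera(n)['color'][:,:,::-1]
  cv2.imwrite('pics/%s9z.png'%n,cv2.resize(p[60:210,160:320] if n=='side' else p[110:270,80:240],None,fx=4,fy=4-.5*(n=='top')))
"
```

```text
t 18.2 p [407.4  72.6 234.2] [-174.06    1.33    6.34] F [ 0.6 -0.1  1.8] open -0.1 d [ -32.9  141.7 -105.2] dyaw -9.78
[-4.3, -36.1, 26.3, 0, 0, 0.043]
[-5.8, -35.9, 26.3, 0, 0, 0.043]
[-7.3, -35.6, 26.3, 0, 0, 0.043]
[-8.8, -35.3, 26.3, 0, 0, 0.043]
```

View pics/side9z.png

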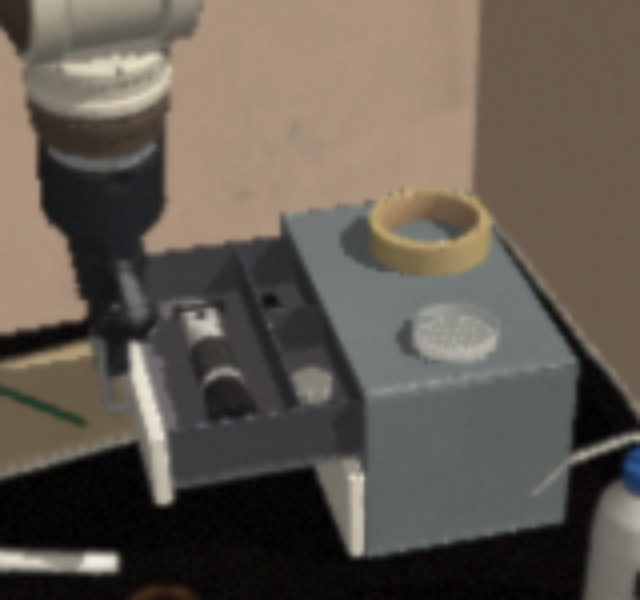

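View pics/top9z.png

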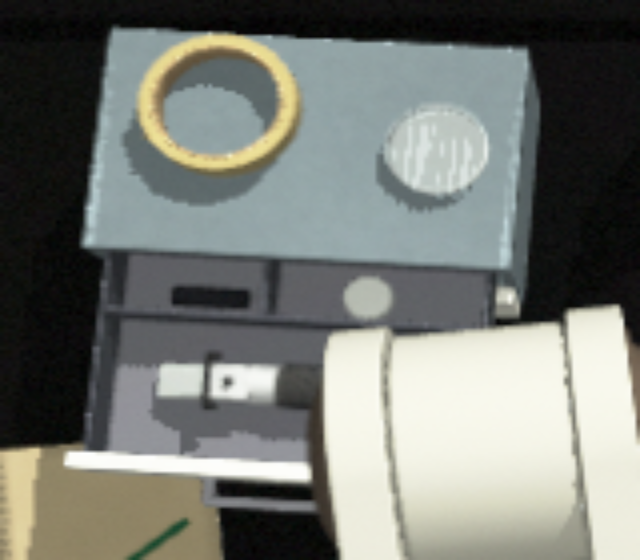

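```bash
python3 -c "
from h import *
from workcell import bot
o=bot.get_obs();print(o['q'].round(1),o['ee_pos'],o['tcp_rot'],o['wrist_force'],o['joint_efforts'].round(1))
"
```

```text
[  6.5 -12.7  -8.6  95.5   5.9 179.9] [0.40749961 0.07382936 0.23436489] [-174.06179383    1.32956286    6.51357109] [-0.29385207 -0.01987457  1.21697002] [ -1.1 -32.7  46.2   0.3   0.3   0. ]
```

```bash
cat >> h.py <<'E'
from scipy.spatial.transform import Rotation as Ro
def plan2(tx,ty,tz,yaw,n):
    "levels the tool; turn shared evenly, going the way of the sign of (yaw-y0)"
    from workcell import bot
    o=bot.get_obs();p=o['ee_pos'];a=o['tcp_rot']
    R=Ro.from_euler('xyz',a,degrees=True);T=Ro.from_euler('xyz',[180,0,yaw],degrees=True)
    w=(R.inv()*T).as_rotvec()/n; d=(np.array([tx,ty,tz])-p)*1000/n
    print(round(o['time'],2),(p*1000).round(1),a.round(1))
    for i in range(n):
        print((R*Ro.from_rotvec(w*i)).inv().apply(d).round(1).tolist()+w.round(3).tolist())
E
python3 -c "
from h import *
plan2(.36,.13,.235,90,10)"
```

```text
18.3 [407.5  73.8 234.4] [-174.1    1.3    6.5]
[-4.1, -6.1, 0.7, -0.01, -0.006, -0.146]
[-3.2, -6.6, 0.6, -0.01, -0.006, -0.146]
[-2.2, -7.0, 0.6, -0.01, -0.006, -0.146]
[-1.1, -7.3, 0.5, -0.01, -0.006, -0.146]
[-0.0, -7.3, 0.4, -0.01, -0.006, -0.146]
[1.0, -7.3, 0.4, -0.01, -0.006, -0.146]
[2.1, -7.1, 0.3, -0.01, -0.006, -0.146]
[3.1, -6.7, 0.2, -0.01, -0.006, -0.146]
[4.0, -6.2, 0.1, -0.01, -0.006, -0.146]
[4.9, -5.5, 0.0, -0.01, -0.006, -0.146]
```

>>> servo_tool:
  motion:
    - [[-4, -6, 0.5, -0.01, -0.006, -0.145], [-3, -6.6, 0.5, -0.01, -0.006, -0.145], [-2, -7, 0.5, -0.01, -0.006, -0.145], [-1, -7.3, 0.5, -0.01, -0.006, -0.145], [0, -7.3, 0.4, -0.01, -0.006, -0.145]]

```text
time: 18.8
ee_pos: [0.3841, 0.103, 0.2351]
tcp_rot: [-176.7, -0.4, 48.5]
wrist_force: [0.2, -0.5, -0.2]
opening: 0.0
```

>>> servo_tool:
  motion:
    - [[1, -7.3, 0.4, -0.01, -0.006, -0.145], [2, -7, 0.3, -0.01, -0.006, -0.145], [3, -6.7, 0, -0.01, -0.006, -0.145], [4, -6.2, 0, -0.01, -0.006, -0.145], [5, -5.5, 0, -0.01, -0.006, -0.145]]

```text
time: 19.3
ee_pos: [0.3603, 0.1312, 0.2358]
tcp_rot: [-179.8, 0.1, 90.1]
wrist_force: [0.5, 0.2, -0.5]
opening: -0.0003
```

>>> servo_tool:
  motion:
    - [[0, 0, 0, 0, 0, 0]]

```text
time: 19.4
ee_pos: [0.3601, 0.1313, 0.236]
tcp_rot: [-179.8, 0.1, 89.9]
wrist_force: [0.9, 0.5, 0.5]
opening: -0.0004
```

```bash
python3 -c "
from h import *
plan2(.3745,.2143,.235,176.56,11)"
```

```text
19.4 [360.1 131.3 236. ] [-1.798e+02  1.000e-01  8.990e+01]
[7.5, 1.3, 0.1, -0.0, -0.0, -0.137]
[7.3, 2.3, 0.1, -0.0, -0.0, -0.137]
[6.9, 3.3, 0.1, -0.0, -0.0, -0.137]
[6.4, 4.2, 0.1, -0.0, -0.0, -0.137]
[5.8, 5.0, 0.1, -0.0, -0.0, -0.137]
[5.0, 5.8, 0.1, -0.0, -0.0, -0.137]
[4.2, 6.4, 0.1, -0.0, -0.0, -0.137]
[3.3, 6.9, 0.1, -0.0, -0.0, -0.137]
[2.3, 7.3, 0.1, -0.0, -0.0, -0.137]
[1.2, 7.6, 0.1, -0.0, -0.0, -0.137]
[0.2, 7.7, 0.1, -0.0, -0.0, -0.137]
```

>>> servo_tool:
  motion:
    - [[7.5, 1.3, 0, 0, 0, -0.137], [7.3, 2.3, 0, 0, 0, -0.137], [6.9, 3.3, 0, 0, 0, -0.137], [6.4, 4.2, 0, 0, 0, -0.137], [5.8, 5, 0, 0, 0, -0.137]]

```text
time: 19.9
ee_pos: [0.3675, 0.1682, 0.2358]
tcp_rot: [-179.8, -0.1, 129.0]
wrist_force: [0.4, -1.1, 0.1]
opening: 0.0001
```

>>> servo_tool:
  motion:
    - [[5, 5.8, 0, 0, 0, -0.137], [4.2, 6.4, 0, 0, 0, -0.137], [3.3, 6.9, 0, 0, 0, -0.137], [2.3, 7.3, 0, 0, 0, -0.137], [1.2, 7.6, 0, 0, 0, -0.137]]

```text
time: 20.4
ee_pos: [0.3743, 0.206, 0.2356]
tcp_rot: [-179.9, -0.2, 168.2]
wrist_force: [-0.8, 0.6, -0.4]
opening: 0.0001
```

>>> servo_tool:
  motion:
    - [[0, 7.7, 0, 0, 0, -0.137], [0, 0, 0, 0, 0, 0], [0, 0, 0, 0, 0, 0]]

```text
time: 20.7
ee_pos: [0.3757, 0.2128, 0.2357]
tcp_rot: [-179.9, -0.2, 175.6]
wrist_force: [0.2, -0.1, -0.6]
opening: 0.0003
```

```bash
python3 -c "
from h import *
plan2(.3745,.2143,.129,176.56,3)
from workcell import bot
import cv2
print(bot.get_obs()['q'].round(0))
for n in ('side','top'):
  p=bot.camera(n)['color'][:,:,::-1]
  cv2.imwrite('pics/%s10z.png'%n,cv2.resize(p[60:210,160:320] if n=='side' else p[110:270,80:240],None,fx=4,fy=4-.5*(n=='top')))
"
```

```text
20.7 [375.7 212.8 235.7] [-179.9   -0.2  175.6]
[0.3, 0.5, 35.6, -0.001, -0.001, -0.005]
[0.4, 0.5, 35.6, -0.001, -0.001, -0.005]
[0.4, 0.5, 35.6, -0.001, -0.001, -0.005]
[ 30. -11.  -7.  94.   0.  34.]
```

View pics/side10z.png

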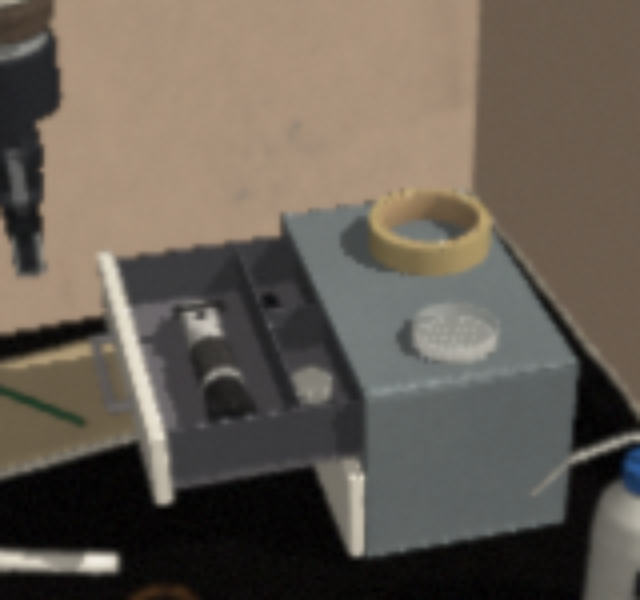

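View pics/top10z.png

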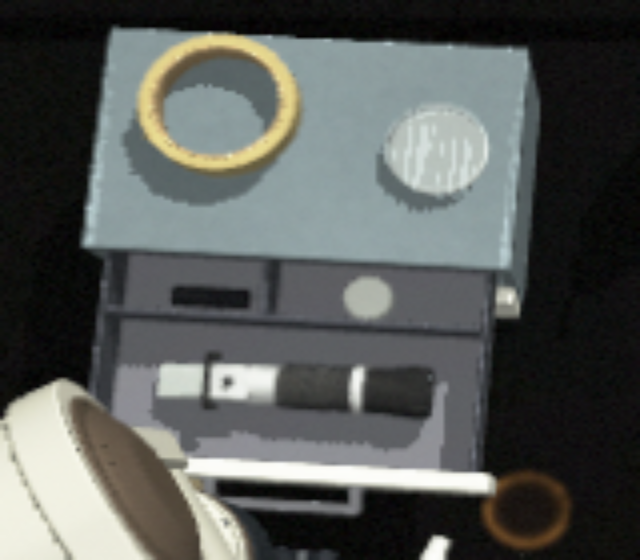

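>>> servo_tool:
  motion:
    - [[0, 0.7, 35, 0, 0, -0.015], [0, 0.7, 35, 0, 0, 0], [0, 0, 34, 0, 0, 0], [0, 0, 0, 0, 0, 0], [0, 0, 0, 0, 0, 0]]

```text
time: 21.3
ee_pos: [0.3755, 0.2136, 0.1327]
tcp_rot: [-179.9, -0.2, 176.7]
wrist_force: [0.2, 0.3, 1.3]
opening: -0.0001
```

>>> servo_tool:
  motion:
    - [[-7, 0, 0, 0, 0, 0], [-7, 0, 0, 0, 0, 0], [-6, 0, 0, 0, 0, 0], [-4, 0, 0, 0, 0, 0], [-4, 0, 0, 0, 0, 0]]

```text
time: 21.8
ee_pos: [0.4039, 0.2123, 0.1321]
tcp_rot: [-179.9, -0.2, 176.8]
wrist_force: [-2.2, -1.0, 2.1]
opening: 0.0003
```

>>> servo_tool:
  motion:
    - [[-4, 0, 0, 0, 0, 0], [-4, 0, 0, 0, 0, 0], [-4, 0, 0, 0, 0, 0], [-5, 0, 0, 0, 0, 0], [-6, 0, 0, 0, 0, 0]]

```text
time: 22.3
ee_pos: [0.4268, 0.2109, 0.1318]
tcp_rot: [-179.9, -0.2, 176.8]
wrist_force: [-3.0, -0.3, 1.1]
opening: -0.0
```

```bash
python3 -c "
from h import *
plan2(.3745,.2143,.129,176.56,1)
from workcell import bot
import cv2
for n in ('side',):
  p=bot.camera(n)['color'][:,:,::-1]
  cv2.imwrite('pics/%s11z.png'%n,cv2.resize(p[60:210,160:320] if n=='side' else p[110:270,80:240],None,fx=4,fy=4-.5*(n=='top')))
"
```

```text
22.3 [426.8 210.9 131.8] [-179.9   -0.2  176.8]
[52.4, 0.4, 3.0, -0.002, -0.003, 0.004]
```

View pics/side11z.png

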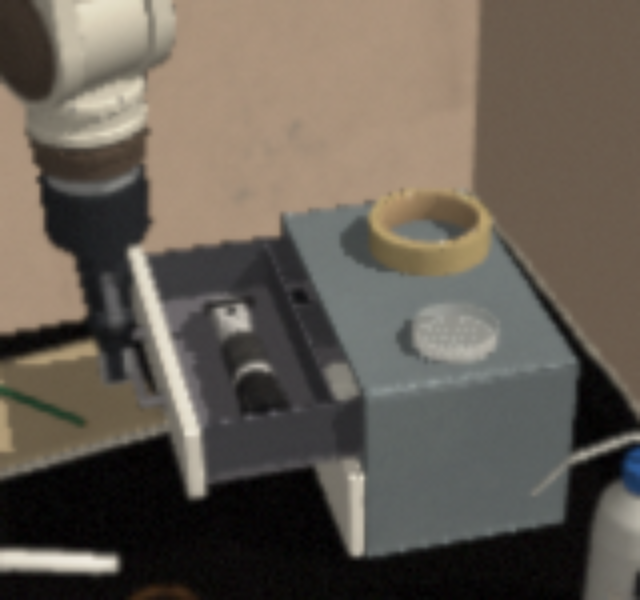

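>>> servo_tool:
  motion:
    - [[-8, 0, 0, 0, 0, 0], [-9, 0, 0, 0, 0, 0], [-10, 0, 0, 0, 0, 0], [-10, 0, 0, 0, 0, 0], [-10, 0, 0, 0, 0, 0]]

```text
time: 22.85
ee_pos: [0.4745, 0.2082, 0.1317]
tcp_rot: [-179.9, -0.2, 176.8]
wrist_force: [-2.5, -0.2, 2.8]
opening: 0.0001
```

>>> servo_tool:
  motion:
    - [[-10, 0, 0, 0, 0, 0], [-9, 0, 0, 0, 0, 0], [-9, 0, 0, 0, 0, 0], [-8, 0, 0, 0, 0, 0], [-6, 0, 0, 0, 0, 0]]

```text
time: 23.35
ee_pos: [0.5161, 0.2059, 0.1314]
tcp_rot: [-179.9, -0.2, 176.8]
wrist_force: [-2.0, -0.4, 1.1]
opening: 0.0
```

>>> servo_tool:
  motion:
    - [[-5, 0, 0, 0, 0, 0], [-4, 0, 0, 0, 0, 0], [-3, 0, 0, 0, 0, 0], [-2, 0, 0, 0, 0, 0], [-2, 0, 0, 0, 0, 0]]

```text
time: 23.85
ee_pos: [0.5314, 0.205, 0.1315]
tcp_rot: [-179.9, -0.2, 176.8]
wrist_force: [-2.7, -0.0, -0.1]
opening: -0.0003
```

>>> servo_tool:
  motion:
    - [[-2, 0, 0, 0, 0, 0], [-2, 0, 0, 0, 0, 0], [0, 0, 0, 0, 0, 0]]

```text
time: 24.15
ee_pos: [0.5357, 0.2049, 0.1315]
tcp_rot: [-179.9, -0.1, 176.8]
wrist_force: [0.2, -0.6, -0.9]
opening: 0.0002
```

>>> servo_tool:
  motion:
    - [[-1.5, 0, 0, 0, 0, 0], [-1.5, 0, 0, 0, 0, 0], [-1.5, 0, 0, 0, 0, 0]]

```text
time: 24.45
ee_pos: [0.5399, 0.2046, 0.1315]
tcp_rot: [-179.9, -0.2, 176.8]
wrist_force: [-2.3, 0.2, -0.8]
opening: 0.0001
```

>>> servo_tool:
  motion:
    - [[-1, 0, 0, 0, 0, 0], [-1, 0, 0, 0, 0, 0], [-1, 0, 0, 0, 0, 0]]

```text
time: 24.75
ee_pos: [0.5424, 0.2045, 0.1314]
tcp_rot: [-179.9, -0.2, 176.8]
wrist_force: [-8.4, 0.6, 2.9]
opening: 0.0001
```

>>> servo_tool:
  motion:
    - [[-1, 0, 0, 0, 0, 0], [-1, 0, 0, 0, 0, 0], [0, 0, 0, 0, 0, 0]]

```text
time: 25.05
ee_pos: [0.5427, 0.2044, 0.1314]
tcp_rot: [-179.9, -0.4, 176.8]
wrist_force: [-14.5, 0.4, 5.9]
opening: 0.0001
```

>>> servo_tool:
  motion:
    - [[1, 0, 0, 0, 0, 0], [5, 0, 0, 0, 0, 0], [15, 0, 0, 0, 0, 0], [25, 0, 0, 0, 0, 0], [40, 0, 0, 0, 0, 0]]

```text
time: 25.55
ee_pos: [0.4594, 0.2092, 0.1315]
tcp_rot: [-179.9, -0.1, 176.7]
wrist_force: [-0.7, 0.0, -0.0]
opening: 0.0002
```

>>> servo_tool:
  motion:
    - [[40, 0, 0, 0, 0, 0], [40, 0, -30, 0, 0, 0], [20, 0, -40, 0, 0, 0], [0, 0, 0, 0, 0, 0], [0, 0, 0, 0, 0, 0]]

```text
time: 26.05
ee_pos: [0.3598, 0.2154, 0.2033]
tcp_rot: [180.0, 0.0, 176.8]
wrist_force: [0.5, -0.0, -0.3]
opening: -0.0
```

```bash
python3 -c "
from h import *
plan2(.3745,.2143,.129,176.56,1)
from workcell import bot
import cv2
for n in ('side','top'):
  p=bot.camera(n)['color'][:,:,::-1]
  cv2.imwrite('pics/%s12.png'%n,p)
  cv2.imwrite('pics/%s12z.png'%n,cv2.resize(p[60:210,160:320] if n=='side' else p[110:270,80:240],None,fx=4,fy=4-.5*(n=='top')))
"
```

```text
26.05 [359.8 215.4 203.3] [180.    0.  176.8]
[-14.7, -0.3, 74.3, 0.0, 0.001, 0.004]
```

View pics/side12z.png

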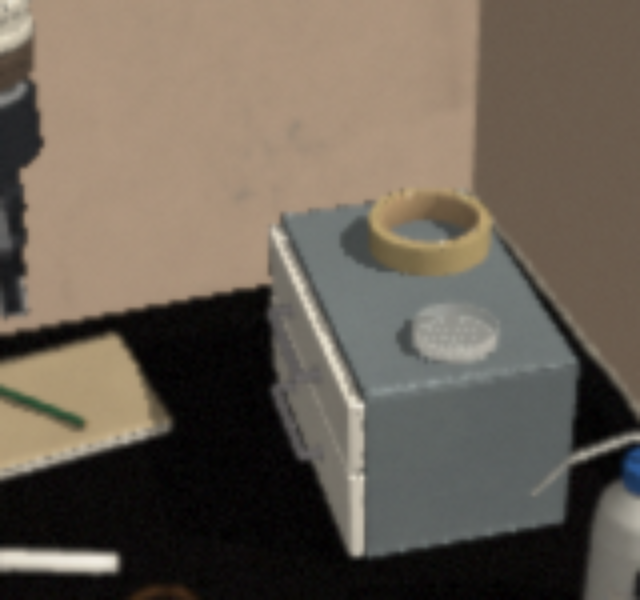

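View pics/top12.png

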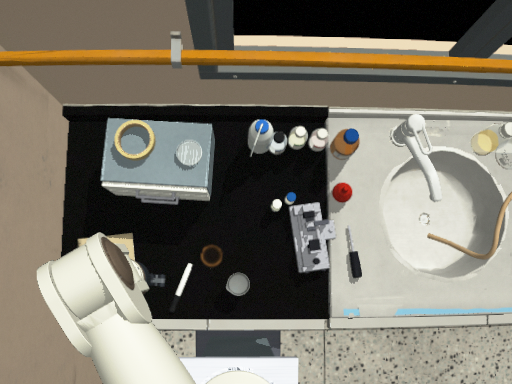

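View pics/side12.png

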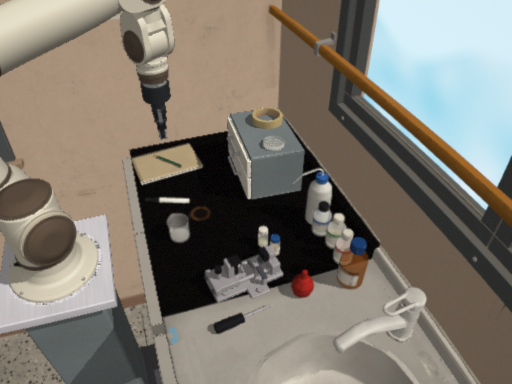

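The drawer is flush with the lower front at side-view px (275,230)–(360,405). The vise is empty with its jaw back, the bystanders look unmoved, and the arm is clear.

```bash
python3 -c "
from workcell import bot
print(bot.job_done())"
```

```text
the job is handed in; nothing more can be done
None
```

The refractometer is in the drawer's long front compartment, the drawer is shut, and the job was handed in at about 26 s of the 61 s allowed.

- **Vise:** I pulled the jaw back by its grip about 36 mm until it hit its stop, where the force rose to about 22 N.
- **Refractometer:** I gripped the barrel, lifted it straight up and lowered it until the wrist force showed contact with the compartment floor, then released it. The picture before shutting showed it flat, lengthwise and inside the compartment.
- **Drawer:** I pushed it shut by the pull until it stopped at x = 0.543 m, where I had calculated it would. The force was about 15 N.

**Final pictures:** The drawer front is flush, the vise is empty with its jaw back, and the vials, bulb, screwdriver, dish and tape look unmoved. The arm is clear of everything. The refractometer can't be seen with the drawer shut, so its final position inside is not confirmed.

**One deviation:** While turning the empty gripper above the drawer, the last joint reached its 180° range limit, and the tool drifted about 14 cm sideways and tilted 6°. It happened at a safe height and touched nothing, and I turned the gripper the other way to recover. The joint read 179.9° at the time.

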